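# Slide the tall coating bottle into its batten bay

## Task

The tall, narrow bottle of cheese coating has a loose cap and must not be picked up: with the fingertips, push it gently and low on its body so that it slides upright across the bench, in through the open side of the three-sided batten bay, and leave it standing wholly inside the bay, between the battens. Do not lift, squeeze or tip the bottle, do not ram it against the battens, and leave everything else on the bench where it is.

Things in the scene. Friction and masses are not known exactly. Their poses are not given: they have to be found in the camera images.
- bottle: Tall narrow white plastic bottle with a paper band and a grey cap, loose, about 0.5 kg, easily tipped if pushed higher than about 30 mm above the bench. Round, 58 mm diameter up to 135 mm height, then shoulders and a 24 mm neck, cap 32 mm wide, 215 mm tall overall. Origin: centre of its underside; z up along the bottle. It starts upright on the bench, to the left or the right of the bay and nearer to the robot.
- bay: Bottle bay: three plain wooden battens fixed to the bench as a U, 22 mm high and 18 mm thick, with no floor (the bottle stands on the bench). Inside 110 mm wide (y) and 110 mm deep (x). Origin: centre of the inside area, on the bench; its x axis points from the open side to the back batten, so the open side is at x = -55 mm, the inner face of the back batten at x = +55 mm, those of the side battens at y = -55 and +55 mm. The open side faces roughly the robot.
- jar: Squat white jar with a grey lid, 68 mm diameter, 60 mm tall, loose; leave alone. Origin: centre of its underside. It stands on the other side of the bay from the bottle, nearer to the robot.
- wheel_left: Small waxed cheese wheel, 110 mm diameter, 60 mm tall, loose, beyond the bay's left; leave alone. Origin: centre of its underside.
- wheel_right: Small waxed cheese wheel, 116 mm diameter, 55 mm tall, loose, beyond the bay's right; leave alone. Origin: centre of its underside.
- trier: Cheese trier: T-shaped probe lying on the bench, wooden crossbar 110 mm long, steel rod 130 mm, 18 mm high, loose; leave alone. Origin: middle of the crossbar, on the bench.
- bowl: Steel bowl, 120 mm diameter, 50 mm tall, loose; leave alone. Origin: centre of its underside.

How it is judged:
By the outcome, as a careful person would: the job done as asked, in the order asked, and still so for the second after the job is handed in, with the robot touching nothing.
It also fails if it takes over 64 s, if anything falls off the work surface, if the arm or the gripper's body presses on something with over 40 N, if the wrist force passes 120 N, or if a joint passes its speed limit or range.

## Robot

A 7-joint arm with a two-finger parallel gripper is mounted at the origin on the work surface. World frame = base frame: x ahead of the robot, y to its left, z up, the work surface at z = 0. Lengths are in mm, angles in rad, forces in N, time in s.
With the tool pointing down it reaches from about 400 to 850 mm from the base axis. Payload 6.9 kg.
Tool frame: the origin (TCP) lies at the very end of the fingers, on their centre line; the grasp point (between the pads) lies ctrl.grip_point_offset behind it (ctrl.grip_point_offset is the distance from the TCP to the grasp point, in mm); z points along the fingers, y is the direction in which the jaws open and shut (so a half turn about z gives the same grasp; the last joint's range is limited). The gripper opens to 85 mm and grips with 20 to 120 N. Pads are 22 mm wide; open, the fingers measure 114 mm over their backs; the gripper's body (76 mm by 85 mm) begins 54 mm behind the grasp point. The pads swing forward as they close: fully open they stand 13 mm farther back than shut.
Start: joints at [1.296, 0.507, -0.238, 1.5, 0.126, 1.149, -0.155], TCP at [232.26, -580.23, 231.275] pointing down, gripper open.
Joint ranges: [-3.08, 3.08], [-0.24, 2.05], [-1.43, 1.35], [0, 2.5], [-1.52, 4.66], [0.17, 1.96], [-2.89, 2.89]. Speed limits (rad/s): [2.39, 2.39, 3.14, 3.14, 3.14, 3.14, 3.14].

## Interface

Orientations are given as a rotation vector (axis times angle).
In Python, from plant import status, optics, ticket, ctrl gives the robot as it stands. The module is installed in compiled form; this text tells all that it offers.
- The arm moves only by the tool drive_tool, never from a script. Its arguments are lists of equal length, an entry for each row: "translation": the shift along the tool's x, y, z scaled (see below), a list of three; "twist": the turn, a rotation vector about the tool's x, y, z scaled (see below), a list of three; "gripper": the opening, from 0 (shut) to 1 (fully open). A call has 1 to 12 rows; each row shifts and turns the commanded pose from where the row before left it, along the tool's axes as they then stand; what a row does not reach is not made up. The controller multiplies each number of a shift by 0.02 m and each number of a turn by 5 degrees. A row lasts 1/8 s, in which the tool goes at most 62.5 mm and 10.7 degrees, less where a joint would pass 70% of its speed; a pose out of reach is approached as far as the arm can. A call with a number of a shift or a turn outside -1 to 1 is refused whole. A call with a gripper value outside its range is refused whole. The fingers move at their own pace and stop on an object; "squeeze" is the grip in N (left out, the last holds). Time passes only in rows, so rows that do not move let the fingers close. It gives the time, the measured TCP pose, the force and the opening at its end, in the units of the state.
- status.get_state(): the state, without advancing time (a new reading comes with each control period).
- optics.grab_frame(name): name is "scene" or "top"; returns a dict with "pixels" (480x640x3 uint8, blue, green, red), "fx", "fy", "cx", "cy" (pixels), "rvec" (rotation vector, rad) and "tvec" (3), from world to camera coordinates, as OpenCV has them. Camera axes: x right, y down, z forward; pixel columns grow to the right and rows downward; lengths in mm; the calibration is good to about 2 mm. A picture is of the moment at which its call begins. There is no depth.
- ticket.close_job(): hands the job in, once; it reports no verdict.
The state is a dict: "clock": time; "joint_pos": joint angles; "qvel": joint speeds; "joint_efforts": joint torques, N m; "eef_pos": TCP position; "ee_rot": TCP orientation; "contact_force": force on the tool from outside, world axes, zero at the start; "ft_torque": the same for the moment, N m; "grip_width": opening from 0.0 (shut) to 1.0 (fully open).
Only numpy, scipy, OpenCV 4.12 (cv2) and the standard library are available. Lean on these libraries where they do the work, as an engineer would, in place of code of your own. Each camera call takes 0.05 s, during which the arm holds its last target. There are 200 camera calls.

## Working session

There is one attempt and no reset: what is moved stays moved. The work goes in short steps, Python scripts to look and compute and a tool call to move; the robot and the scene stay as the last step left them, time stands still between calls to the robot, and variables do not carry over. Pictures are saved under pics/ and viewed, about 8 in all and at most 12, crops included, and the job is handed in when it is done.

Besides the shell and the picture viewer there is one more tool, called as name(argument=value, ...) on one line, values as JSON. drive_tool: Moves the arm, as the interface text tells. Its arguments: {"type":"object","properties":{"translation":{"type":"array"},"twist":{"type":"array"},"gripper":{"type":"array"},"squeeze":{"type":"number"}},"required":["translation","twist","gripper"]}

```bash
mkdir -p pics; cat > h.py <<'E'
import numpy as np, cv2
from plant import status, optics, ticket, ctrl
def grab(n,f=None):
    d=optics.grab_frame(n)
    if f: cv2.imwrite('pics/'+f,np.asarray(d['pixels']))
    return d
def cam(d):
    R=cv2.Rodrigues(np.array(d['rvec'],float))[0]; t=np.array(d['tvec'],float).ravel(); return R,t
def back(d,u,v,z=0):
    R,t=cam(d); r=R.T@np.array([(u-d['cx'])/d['fx'],(v-d['cy'])/d['fy'],1]); c=-R.T@t
    return c+r*(z-c[2])/r[2]
def proj(d,p):
    R,t=cam(d); q=R@np.array(p,float)+t; return d['fx']*q[0]/q[2]+d['cx'],d['fy']*q[1]/q[2]+d['cy']
E
python3 - <<'E'
from h import *
for n in ('top','scene'):
    d=grab(n,n+'1.png'); R,t=cam(d); print(n,-R.T@t,d['fx'])
s=status.get_state(); print(s); print(ctrl.grip_point_offset)
E
```

```text
top [ 4.84527068e+02 -2.99170058e-01  8.96378581e+02] 444.27337683399736
scene [1512.98858086 -195.82114898  862.34519058] 487.33389258106314
{'clock': 0.1, 'joint_pos': array([ 1.29549129,  0.50825054, -0.23753393,  1.50103105,  0.12567524,
        1.1489199 , -0.15481093]), 'qvel': array([-2.74305708e-04, -1.72927338e-03,  5.19570886e-04, -1.46087500e-03,
        1.21284285e-04, -9.81972295e-04, -1.87446245e-05]), 'joint_efforts': array([-4.63519813e-03, -6.21846199e+01, -2.19464086e+00, -2.50209618e+01,
        1.25557618e-02,  7.83185038e-03, -2.20235086e-05]), 'eef_pos': array([ 232.06198784, -579.82765854,  230.51932469]), 'ee_rot': array([-3.08325669e+00, -5.94246610e-01,  4.96062851e-04]), 'contact_force': array([0.69028926, 1.0546325 , 0.26695666]), 'ft_torque': array([-0.01719933,  0.05713522, -0.03290406]), 'grip_width': 0.9980359681738213}
18.700000000000003
```

View pics/top1.png

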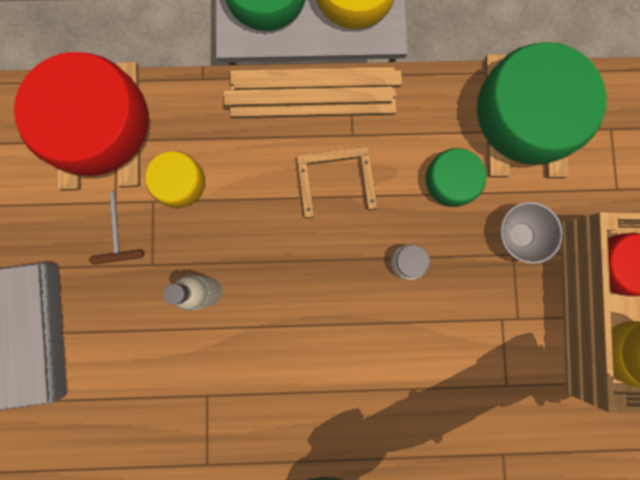

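View pics/scene1.png

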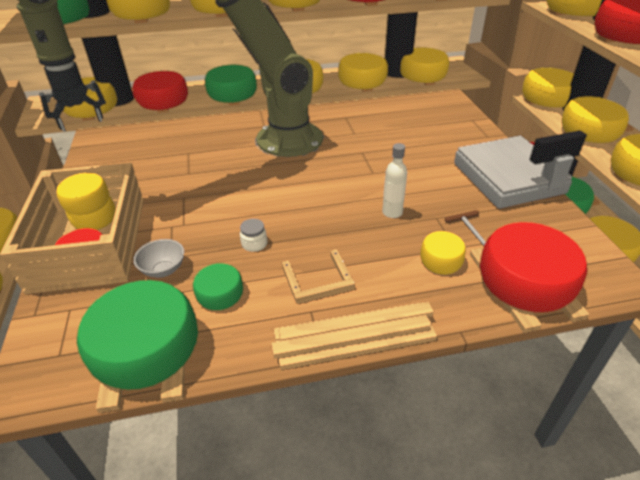

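Top: bottle cap near (177,294) with its base around (207,291), bay centred near (337,183) with its open side towards the robot, jar (410,262), yellow wheel (175,180), trier (117,240). Next I'll enlarge the bay and bottle.

```bash
python3 - <<'E'
from h import *
d=grab('top'); im=np.asarray(d['pixels'])
c=im[135:325,150:440]; c=cv2.resize(c,None,fx=2.7,fy=2.7,interpolation=cv2.INTER_CUBIC); cv2.imwrite('pics/crop2.png',c); print(c.shape)
for n,p,z in (('cap',(177,294),215),('baseR',(221,291),25),('bay fr L',(304,217),22),('bay fl R',(376,208),22),('bayBL',(296,158),22),('bayBR',(368,149),22),('jar',(410,261),60),('wl',(175,180),60)):
    print(n,back(d,*p,z).round(0))
s=optics.grab_frame('scene')
print('scene base',back(s,394,213,0).round(0))
E
```

```text
(513, 783, 3)
cap [475. 214. 215.]
baseR [476. 189.  25.]
bay fr L [617.  24.  22.]
bay fl R [ 631. -120.   22.]
bayBL [737.  37.  22.]
bayBR [ 752. -109.   22.]
jar [ 522. -174.   60.]
wl [689. 268.  60.]
scene base [484. 225.   0.]
```

View pics/crop2.png

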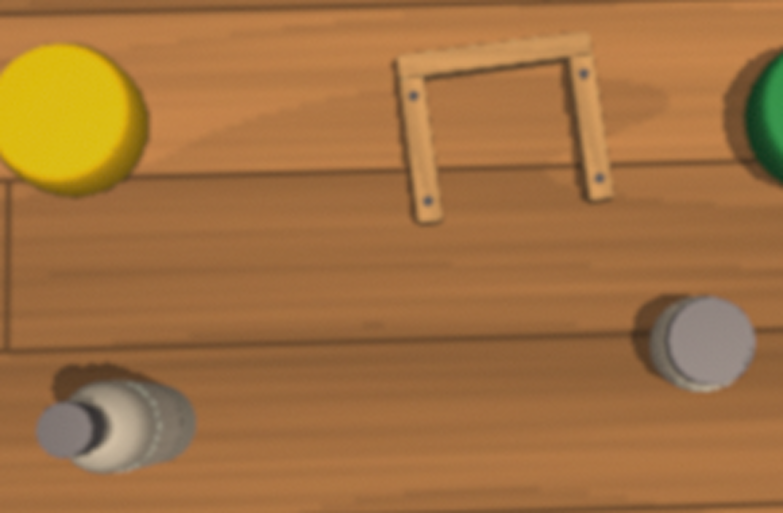

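Measured so far:

| Item | Position (x, y) mm | Check |
|---|---|---|
| Bottle | (475, 214) | |
| Bay centre | (676, -43), yaw about 6° | outer width reads 145 against 146 |
| Jar | (522, -174) | |

**Plan:** hold the fingers part-open as a cradle, with the tool leaning back 35° so only the low fingertips touch.
1. Push the bottle to about (560, -52), in front of the bay's opening.
2. Go round behind it and push it in along the bay axis.

```bash
cat > plan.py <<'E'
import sys
from h import *
from scipy.spatial.transform import Rotation as Ro
def orient(psi,th):
    p,t=np.radians([psi,th]); f=np.array([np.cos(p),np.sin(p),0]); k=np.array([0,0,1.])
    z=np.sin(t)*f-np.cos(t)*k; x=-(np.cos(t)*f+np.sin(t)*k); return Ro.from_matrix(np.c_[x,np.cross(z,x),z])
def plan(p1,psi,th,step=19.,p0=None,R0=None):
    s=status.get_state(); p=np.array(s['eef_pos']) if p0 is None else p0; R=Ro.from_rotvec(s['ee_rot']) if R0 is None else R0
    T=orient(psi,th); p1=np.array(p1,float)
    n=max(1,int(np.ceil(max(np.linalg.norm(p1-p)/step,np.degrees((R.inv()*T).magnitude())/4.9))))
    tr=[];tw=[]
    for i in range(n):
        m=n-i
        a=np.clip(np.round(R.inv().apply((p1-p)/m)/20,2),-1,1); b=np.clip(np.round(np.degrees((R.inv()*T).as_rotvec()/m)/5,2),-1,1)
        p=p+R.apply(a*20); R=R*Ro.from_rotvec(np.radians(b*5)); tr.append(a.tolist()); tw.append(b.tolist())
    print(n,'end',p.round(1)); 
    for i in range(0,n,12): print(tr[i:i+12]); print(tw[i:i+12])
    return p,R
if __name__=='__main__':
    a=[float(v) for v in sys.argv[1:]]; s=status.get_state(); print(s['clock'],s['eef_pos'].round(1),s['contact_force'].round(1),s['joint_pos'].round(2)); plan(a[:3],*a[3:])
E
python3 plan.py 410 -300 330 -100 0
```

```text
0.2 [ 232.1 -580.   230.7] [-0.6 -0.5 -0.6] [ 1.3   0.51 -0.24  1.5   0.13  1.15 -0.15]
19 end [ 410.1 -300.1  329.9]
[[0.71, -0.51, -0.26], [0.73, -0.47, -0.26], [0.76, -0.43, -0.26], [0.78, -0.39, -0.26], [0.8, -0.35, -0.26], [0.82, -0.31, -0.26], [0.83, -0.26, -0.26], [0.85, -0.22, -0.26], [0.86, -0.17, -0.26], [0.86, -0.13, -0.26], [0.87, -0.08, -0.26], [0.87, -0.03, -0.26]]
[[-0.0, -0.0, -0.61], [-0.0, -0.0, -0.61], [-0.0, -0.0, -0.61], [-0.0, -0.0, -0.61], [-0.0, -0.0, -0.61], [-0.0, -0.0, -0.61], [-0.0, -0.0, -0.61], [-0.0, -0.0, -0.61], [-0.0, -0.0, -0.61], [-0.0, -0.0, -0.61], [-0.0, -0.0, -0.62], [-0.0, -0.0, -0.61]]
[[0.87, 0.01, -0.26], [0.87, 0.06, -0.26], [0.87, 0.11, -0.26], [0.86, 0.15, -0.26], [0.85, 0.2, -0.26], [0.84, 0.25, -0.27], [0.82, 0.29, -0.26]]
[[-0.0, -0.0, -0.62], [-0.0, -0.0, -0.61], [-0.0, -0.0, -0.62], [-0.0, -0.0, -0.61], [-0.0, -0.0, -0.62], [-0.0, -0.01, -0.61], [-0.01, -0.0, -0.62]]
```

drive_tool(translation=[[0.7,-0.5,-0.4],[0.75,-0.45,-0.4],[0.75,-0.45,-0.4],[0.8,-0.4,-0.4],[0.8,-0.35,-0.4],[0.8,-0.3,-0.4],[0.8,-0.25,-0.4],[0.85,-0.2,-0.4],[0.85,-0.15,-0.4],[0.85,-0.15,-0.4],[0.85,-0.1,-0.4],[0.85,-0.05,-0.4]], twist=[[0,0,-0.6],[0,0,-0.6],[0,0,-0.6],[0,0,-0.6],[0,0,-0.6],[0,0,-0.6],[0,0,-0.6],[0,0,-0.6],[0,0,-0.6],[0,0,-0.6],[0,0,-0.6],[0,0,-0.6]], gripper=[0.4,0.4,0.4,0.4,0.4,0.4,0.4,0.4,0.4,0.4,0.4,0.4])

```text
clock: 1.7
eef_pos: [344.7, -404.4, 327.8]
ee_rot: [-2.747, -1.524, -0.0]
contact_force: [-0.3, 0.2, -0.2]
grip_width: 0.404
```

```bash
python3 plan.py 440 0 330 -90 10
```

```text
1.7 [ 344.7 -404.4  327.8] [-0.3  0.2 -0.2] [ 1.14  0.31 -0.45  1.57  0.14  1.29  0.11]
22 end [440.1  -0.  330. ]
[[0.89, -0.3, -0.0], [0.9, -0.28, -0.01], [0.91, -0.26, -0.02], [0.91, -0.23, -0.03], [0.92, -0.21, -0.04], [0.93, -0.19, -0.04], [0.93, -0.16, -0.05], [0.93, -0.14, -0.06], [0.94, -0.12, -0.07], [0.94, -0.09, -0.07], [0.94, -0.07, -0.08], [0.94, -0.05, -0.09]]
[[-0.03, -0.09, -0.29], [-0.03, -0.09, -0.29], [-0.02, -0.09, -0.29], [-0.03, -0.09, -0.29], [-0.02, -0.09, -0.29], [-0.03, -0.09, -0.29], [-0.03, -0.09, -0.29], [-0.02, -0.09, -0.29], [-0.03, -0.09, -0.29], [-0.02, -0.09, -0.29], [-0.03, -0.09, -0.29], [-0.02, -0.09, -0.29]]
[[0.94, -0.02, -0.1], [0.94, 0.0, -0.1], [0.94, 0.03, -0.11], [0.93, 0.05, -0.12], [0.93, 0.08, -0.13], [0.93, 0.1, -0.13], [0.93, 0.12, -0.14], [0.92, 0.15, -0.15], [0.91, 0.17, -0.15], [0.91, 0.19, -0.16]]
[[-0.03, -0.09, -0.29], [-0.02, -0.09, -0.29], [-0.03, -0.09, -0.29], [-0.02, -0.09, -0.29], [-0.03, -0.08, -0.29], [-0.02, -0.09, -0.29], [-0.03, -0.08, -0.29], [-0.02, -0.09, -0.29], [-0.03, -0.08, -0.29], [-0.02, -0.09, -0.29]]
```

drive_tool(translation=[[0.9,-0.3,0],[0.9,-0.3,0],[0.9,-0.25,0],[0.9,-0.25,0],[0.9,-0.2,-0.05],[0.95,-0.2,-0.05],[0.95,-0.15,-0.05],[0.95,-0.15,-0.05],[0.95,-0.1,-0.05],[0.95,-0.1,-0.1],[0.95,-0.05,-0.1],[0.95,-0.05,-0.1]], twist=[[-0.03,-0.09,-0.3],[-0.03,-0.09,-0.3],[-0.03,-0.09,-0.3],[-0.03,-0.09,-0.3],[-0.03,-0.09,-0.3],[-0.03,-0.09,-0.3],[-0.03,-0.09,-0.3],[-0.03,-0.09,-0.3],[-0.03,-0.09,-0.3],[-0.03,-0.09,-0.3],[-0.03,-0.09,-0.3],[-0.03,-0.09,-0.3]], gripper=[0.4,0.4,0.4,0.4,0.4,0.4,0.4,0.4,0.4,0.4,0.4,0.4])

```text
clock: 3.2
eef_pos: [396.6, -182.0, 328.0]
ee_rot: [2.418, 1.887, -0.103]
contact_force: [0.5, -0.4, 0.1]
grip_width: 0.401
```

drive_tool(translation=[[0.95,0,-0.1],[0.95,0,-0.1],[0.95,0.05,-0.1],[0.95,0.05,-0.1],[0.95,0.1,-0.15],[0.95,0.1,-0.15],[0.95,0.1,-0.15],[0.9,0.15,-0.15],[0.9,0.15,-0.15],[0.9,0.2,-0.15]], twist=[[-0.03,-0.09,-0.3],[-0.03,-0.09,-0.3],[-0.03,-0.09,-0.3],[-0.03,-0.09,-0.3],[-0.03,-0.09,-0.3],[-0.03,-0.09,-0.3],[-0.03,-0.09,-0.3],[-0.03,-0.09,-0.3],[-0.03,-0.09,-0.3],[-0.03,-0.09,-0.3]], gripper=[0.4,0.4,0.4,0.4,0.4,0.4,0.4,0.4,0.4,0.4])

```text
clock: 4.45
eef_pos: [438.6, 3.4, 328.8]
ee_rot: [2.105, 2.142, -0.184]
contact_force: [1.0, -0.5, -0.6]
grip_width: 0.4
```

```bash
python3 plan.py 430 305 310 -72 35
```

```text
4.45 [438.6   3.4 328.8] [ 1.  -0.5 -0.6] [ 0.46  0.19 -0.82  1.78  0.33  1.3  -0.43]
16 end [429.9 305.  310. ]
[[0.94, -0.01, -0.11], [0.93, 0.01, -0.14], [0.93, 0.02, -0.16], [0.93, 0.04, -0.19], [0.92, 0.06, -0.21], [0.91, 0.08, -0.23], [0.9, 0.09, -0.26], [0.9, 0.11, -0.28], [0.89, 0.13, -0.3], [0.87, 0.15, -0.33], [0.86, 0.16, -0.35], [0.85, 0.18, -0.37]]
[[-0.08, -0.31, -0.2], [-0.08, -0.31, -0.2], [-0.08, -0.31, -0.2], [-0.08, -0.3, -0.2], [-0.08, -0.31, -0.2], [-0.08, -0.3, -0.2], [-0.08, -0.3, -0.2], [-0.08, -0.31, -0.2], [-0.08, -0.3, -0.2], [-0.08, -0.31, -0.2], [-0.08, -0.3, -0.2], [-0.07, -0.31, -0.2]]
[[0.84, 0.2, -0.39], [0.82, 0.22, -0.41], [0.81, 0.23, -0.43], [0.79, 0.25, -0.45]]
[[-0.08, -0.3, -0.2], [-0.07, -0.31, -0.19], [-0.08, -0.3, -0.2], [-0.07, -0.31, -0.19]]
```

drive_tool(translation=[[0.95,0,-0.1],[0.95,0,-0.15],[0.95,0,-0.15],[0.95,0.05,-0.2],[0.9,0.05,-0.2],[0.9,0.1,-0.25],[0.9,0.1,-0.25],[0.9,0.1,-0.3],[0.9,0.15,-0.3],[0.85,0.15,-0.35]], twist=[[-0.08,-0.3,-0.2],[-0.08,-0.3,-0.2],[-0.08,-0.3,-0.2],[-0.08,-0.3,-0.2],[-0.08,-0.3,-0.2],[-0.08,-0.3,-0.2],[-0.08,-0.3,-0.2],[-0.08,-0.3,-0.2],[-0.08,-0.3,-0.2],[-0.08,-0.3,-0.2]], gripper=[0.4,0.4,0.4,0.4,0.4,0.4,0.4,0.4,0.4,0.4])

```text
clock: 5.7
eef_pos: [433.6, 193.1, 318.3]
ee_rot: [1.747, 2.137, -0.374]
contact_force: [0.7, -0.4, -0.2]
grip_width: 0.399
```

```bash
python3 plan.py 452 300 250 -72 35
```

```text
5.7 [433.6 193.1 318.3] [ 0.7 -0.4 -0.2] [-0.15  0.4  -0.89  1.67  0.61  1.58 -0.97]
7 end [452.  299.9 250. ]
[[0.86, 0.27, 0.13], [0.86, 0.29, 0.12], [0.86, 0.3, 0.1], [0.86, 0.31, 0.08], [0.86, 0.32, 0.06], [0.85, 0.34, 0.04], [0.84, 0.35, 0.02]]
[[-0.06, -0.27, -0.17], [-0.06, -0.27, -0.17], [-0.06, -0.27, -0.17], [-0.07, -0.27, -0.17], [-0.06, -0.27, -0.17], [-0.07, -0.27, -0.17], [-0.06, -0.26, -0.17]]
```

drive_tool(translation=[[0.85,0.25,0],[0.85,0.3,0],[0.85,0.3,0.1],[0.85,0.3,0.1],[0.85,0.3,0.1],[0.85,0.35,0.1],[0.85,0.35,0.1]], twist=[[-0.06,-0.27,-0.17],[-0.06,-0.27,-0.17],[-0.06,-0.27,-0.17],[-0.06,-0.27,-0.17],[-0.06,-0.27,-0.17],[-0.06,-0.27,-0.17],[-0.06,-0.27,-0.17]], gripper=[0.4,0.4,0.4,0.4,0.4,0.4,0.4])

```text
clock: 6.58
eef_pos: [451.8, 299.2, 251.1]
ee_rot: [1.533, 2.108, -0.485]
contact_force: [-0.4, -0.1, -1.0]
grip_width: 0.399
```

```bash
python3 plan.py 452 285 12 -72 35
```

```text
6.575 [451.8 299.2 251.1] [-0.4 -0.1 -1. ] [-0.48  0.65 -0.82  1.55  0.78  1.72 -1.12]
13 end [452. 285.  12.]
[[0.48, -0.01, 0.78], [0.49, -0.01, 0.78], [0.48, -0.02, 0.78], [0.49, -0.01, 0.78], [0.48, -0.02, 0.78], [0.49, -0.01, 0.78], [0.48, -0.02, 0.79], [0.49, -0.01, 0.78], [0.48, -0.02, 0.79], [0.49, -0.01, 0.78], [0.48, -0.02, 0.79], [0.49, -0.02, 0.78]]
[[-0.0, 0.0, -0.0], [-0.0, 0.0, -0.0], [-0.0, 0.0, -0.0], [-0.0, 0.0, -0.0], [-0.0, 0.0, -0.0], [-0.0, 0.0, -0.0], [-0.0, 0.0, -0.0], [-0.0, 0.0, -0.0], [-0.0, 0.0, -0.0], [-0.01, 0.0, -0.0], [-0.0, 0.0, -0.0], [-0.01, 0.0, -0.0]]
[[0.48, -0.01, 0.79]]
[[-0.0, 0.0, -0.01]]
```

drive_tool(translation=[[0.5,0,0.8],[0.5,0,0.8],[0.5,0,0.8],[0.5,0,0.8],[0.5,0,0.8],[0.5,0,0.8],[0.5,0,0.8],[0.5,0,0.8],[0.5,0,0.8],[0.5,0,0.8],[0.5,0,0.8]], twist=[[0,0,0],[0,0,0],[0,0,0],[0,0,0],[0,0,0],[0,0,0],[0,0,0],[0,0,0],[0,0,0],[0,0,0],[0,0,0]], gripper=[0.4,0.4,0.4,0.4,0.4,0.4,0.4,0.4,0.4,0.4,0.4])

```text
clock: 7.95
eef_pos: [454.9, 287.5, 43.2]
ee_rot: [1.535, 2.108, -0.485]
contact_force: [-0.1, -0.1, -0.5]
grip_width: 0.396
```

```bash
python3 - <<'E'
from h import *
from plan import plan
s=status.get_state(); print(s['eef_pos'].round(1),s['joint_pos'].round(2),s['contact_force'].round(1))
plan([452,285,10],-72,35)
a=np.asarray(grab('top')['pixels'])[200:340,100:320]; b=np.asarray(grab('scene')['pixels'])[100:260,310:530]
b=cv2.resize(b,(792,576))[:, :]; a=cv2.resize(a,(792,504))
cv2.imwrite('pics/c3.png',np.hstack([cv2.resize(a,(400,255)),cv2.resize(b,(400,255))])); cv2.imwrite('pics/c3b.png',b)
E
```

```text
[454.9 287.5  43.2] [-0.5   0.89 -0.74  1.76  0.94  1.42 -1.39] [-0.1 -0.1 -0.5]
2 end [452.1 285.1  10.1]
[[0.44, -0.09, 0.7], [0.45, -0.08, 0.7]]
[[-0.02, -0.0, -0.01], [-0.01, -0.01, -0.0]]
```

View pics/c3.png

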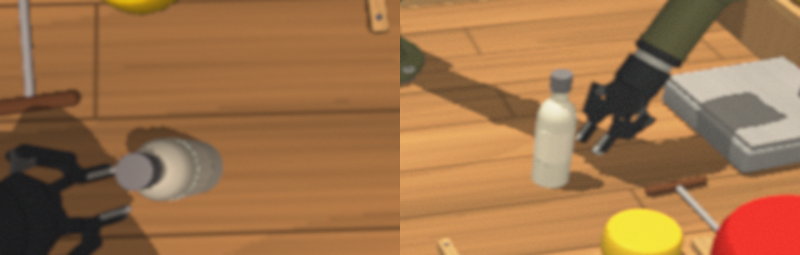

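The fingers are straddling the bottle's push line, behind it (tips near px 168,305), and the bottle stands upright. I'll lower and start a slow push.

drive_tool(translation=[[0.45,-0.05,0.7],[0.45,-0.05,0.7],[0,0,0],[-0.3,0,0.21],[-0.3,0,0.21],[-0.3,0,0.21],[-0.2,0,0.14],[-0.2,0,0.14],[-0.2,0,0.14],[-0.2,0,0.14],[-0.2,0,0.14]], twist=[[0,0,0],[0,0,0],[0,0,0],[0,0,0],[0,0,0],[0,0,0],[0,0,0],[0,0,0],[0,0,0],[0,0,0],[0,0,0]], gripper=[0.4,0.4,0.4,0.4,0.4,0.4,0.4,0.4,0.4,0.4,0.4])

```text
clock: 9.43
eef_pos: [467.5, 242.3, 11.1]
ee_rot: [1.535, 2.109, -0.484]
contact_force: [-0.5, 3.5, 1.1]
grip_width: 0.398
```

```bash
python3 - <<'E'
from h import *
s=status.get_state(); print(s['eef_pos'].round(1),s['joint_pos'].round(2),s['contact_force'].round(1))
a=np.asarray(grab('top')['pixels'])[200:340,100:320]; b=np.asarray(grab('scene')['pixels'])[130:270,310:530]
cv2.imwrite('pics/c4.png',np.hstack([cv2.resize(a,(400,255)),cv2.resize(b,(400,255))]))
E
```

```text
[467.5 242.3  11.1] [-0.44  0.91 -0.71  1.84  1.01  1.34 -1.42] [-0.5  3.5  1.1]
```

View pics/c4.png

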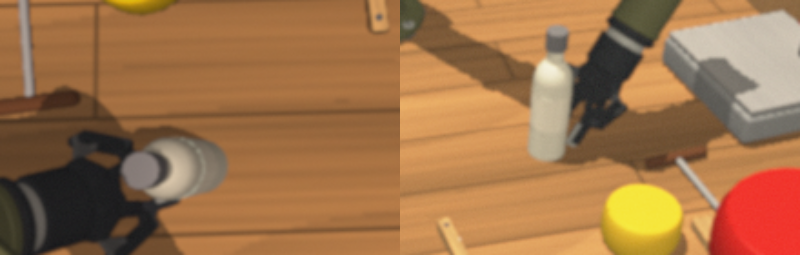

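Contact reads 3.5 N, the bottle is upright in the cradle, and its body isn't touching the gripper. Continuing.

drive_tool(translation=[[-0.25,0,0.175],[-0.3,0,0.21],[-0.3,0,0.21],[-0.3,0,0.21],[-0.3,0,0.21],[-0.3,0,0.21],[-0.3,0,0.21],[-0.3,0,0.21],[-0.3,0,0.21],[-0.3,0,0.21],[-0.3,0,0.21],[-0.25,0,0.175]], twist=[[0,0,0],[0,0,0],[0,0,0],[0,0,0],[0,0,0],[0,0,0],[0,0,0],[0,0,0],[0,0,0],[0,0,0],[0,0,0],[0,0,0]], gripper=[0.4,0.4,0.4,0.4,0.4,0.4,0.4,0.4,0.4,0.4,0.4,0.4])

```text
clock: 11.02
eef_pos: [493.8, 159.6, 11.2]
ee_rot: [1.535, 2.107, -0.486]
contact_force: [-1.1, 2.5, -0.2]
grip_width: 0.4
```

```bash
python3 - <<'E'
from h import *
s=status.get_state(); print(s['eef_pos'].round(1),s['joint_pos'].round(2),s['contact_force'].round(1))
a=np.asarray(grab('top')['pixels'])[140:340,120:440]; b=np.asarray(grab('scene')['pixels'])[100:300,210:530]
cv2.imwrite('pics/c5.png',np.hstack([cv2.resize(a,(400,250)),cv2.resize(b,(400,250))]))
E
```

```text
[493.8 159.6  11.2] [-0.31  0.87 -0.69  1.95  1.08  1.26 -1.38] [-1.1  2.5 -0.2]
```

View pics/c5.png

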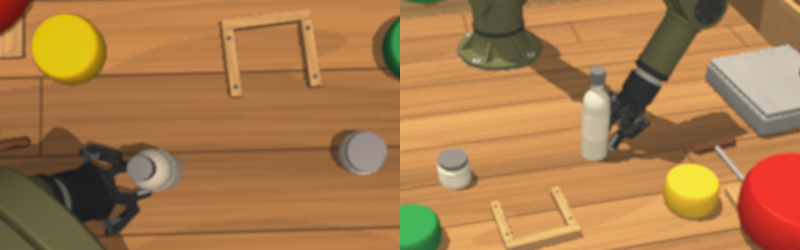

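Going straight: bottle at crop (155,170), still upright.

drive_tool(translation=[[-0.25,0,0.175],[-0.3,0,0.21],[-0.3,0,0.21],[-0.3,0,0.21],[-0.3,0,0.21],[-0.3,0,0.21],[-0.3,0,0.21],[-0.3,0,0.21],[-0.3,0,0.21],[-0.3,0,0.21],[-0.3,0,0.21],[-0.3,0,0.21]], twist=[[0,0,0],[0,0,0],[0,0,0],[0,0,0],[0,0,0],[0,0,0],[0,0,0],[0,0,0],[0,0,0],[0,0,0],[0,0,0],[0,0,0]], gripper=[0.4,0.4,0.4,0.4,0.4,0.4,0.4,0.4,0.4,0.4,0.4,0.4])

```text
clock: 12.62
eef_pos: [520.4, 77.2, 11.1]
ee_rot: [1.535, 2.108, -0.486]
contact_force: [-1.3, 2.4, 1.3]
grip_width: 0.402
```

drive_tool(translation=[[-0.3,0,0.21],[-0.3,0,0.21],[-0.3,0,0.21],[-0.3,0,0.21],[-0.3,0,0.21],[-0.3,0,0.21],[-0.3,0,0.21],[-0.3,0,0.21],[-0.3,0,0.21],[-0.25,0,0.175],[-0.15,0,0.105]], twist=[[0,0,0],[0,0,0],[0,0,0],[0,0,0],[0,0,0],[0,0,0],[0,0,0],[0,0,0],[0,0,0],[0,0,0],[0,0,0]], gripper=[0.4,0.4,0.4,0.4,0.4,0.4,0.4,0.4,0.4,0.4,0.4])

```text
clock: 14.0
eef_pos: [543.5, 5.1, 11.1]
ee_rot: [1.535, 2.107, -0.486]
contact_force: [-1.6, 3.3, 0.5]
grip_width: 0.401
```

```bash
python3 - <<'E'
from h import *
s=status.get_state(); print(s['eef_pos'].round(1),s['joint_pos'].round(2),s['contact_force'].round(1))
a=np.asarray(grab('top')['pixels'])[140:300,220:440]; b=np.asarray(grab('scene')['pixels'])[130:310,210:458]
cv2.imwrite('pics/c6.png',np.hstack([cv2.resize(a,(400,290),interpolation=2),cv2.resize(b,(400,290))]))
E
```

```text
[543.5   5.1  11.1] [-0.05  0.83 -0.63  2.05  1.25  1.14 -1.26] [-1.6  3.3  0.5]
```

View pics/c6.png

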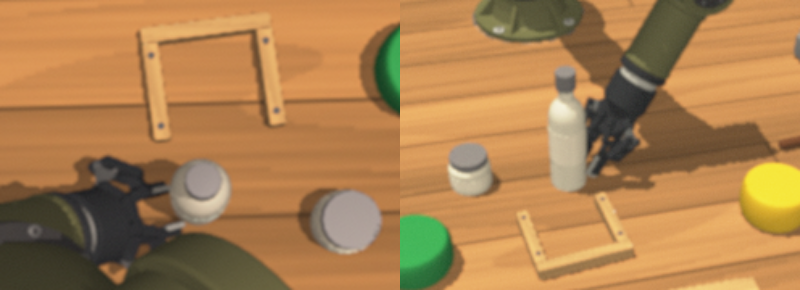

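The bottle is upright at about (553, -25), just in front of the bay. About 30 mm more is needed, then back off.

drive_tool(translation=[[-0.25,0,0.175],[-0.3,0,0.21],[-0.3,0,0.21],[-0.25,0,0.175],[-0.15,0,0.105],[0,0,0],[0.3,0,-0.21],[0.5,0,-0.35],[0.7,0,-0.45],[0.7,0,-0.45]], twist=[[0,0,0],[0,0,0],[0,0,0],[0,0,0],[0,0,0],[0,0,0],[0,0,0],[0,0,0],[0,0,0],[0,0,0]], gripper=[0.4,0.4,0.4,0.4,0.4,0.4,0.4,0.4,0.4,0.4])

```text
clock: 15.35
eef_pos: [536.2, 28.6, 9.7]
ee_rot: [1.534, 2.109, -0.485]
contact_force: [-0.8, 1.2, -0.8]
grip_width: 0.404
```

```bash
python3 - <<'E'
from h import *
from plan import plan
s=status.get_state(); print(s['eef_pos'].round(1),s['joint_pos'].round(2),s['contact_force'].round(1))
p,R=plan([480,20,40],-40,35)
plan([485,-50,40],4,35,19,p,R)
E
```

```text
[536.2  28.6   9.7] [-0.09  0.84 -0.64  2.04  1.23  1.15 -1.28] [-0.8  1.2 -0.8]
7 end [480.1  20.1  40.1]
[[-0.07, -0.4, -0.21], [-0.04, -0.39, -0.23], [-0.02, -0.39, -0.25], [0.01, -0.37, -0.27], [0.03, -0.36, -0.29], [0.05, -0.35, -0.3], [0.07, -0.32, -0.32]]
[[-0.53, -0.0, -0.75], [-0.53, -0.0, -0.75], [-0.53, -0.0, -0.75], [-0.53, -0.0, -0.75], [-0.52, -0.0, -0.75], [-0.53, -0.01, -0.75], [-0.52, -0.0, -0.75]]
9 end [485.  -50.   39.9]
[[-0.22, -0.28, 0.16], [-0.2, -0.3, 0.14], [-0.18, -0.32, 0.13], [-0.16, -0.34, 0.11], [-0.13, -0.36, 0.09], [-0.11, -0.37, 0.07], [-0.08, -0.38, 0.06], [-0.06, -0.38, 0.04], [-0.02, -0.39, 0.02]]
[[-0.56, -0.0, -0.8], [-0.56, -0.0, -0.8], [-0.56, -0.0, -0.8], [-0.56, -0.0, -0.8], [-0.56, -0.0, -0.8], [-0.56, -0.0, -0.8], [-0.56, -0.0, -0.8], [-0.56, -0.0, -0.81], [-0.57, -0.01, -0.8]]
```

drive_tool(translation=[[-0.05,-0.4,-0.2],[-0.05,-0.4,-0.25],[0,-0.4,-0.25],[0,-0.4,-0.25],[0.05,-0.35,-0.3],[0.05,-0.35,-0.3],[0.05,-0.35,-0.3]], twist=[[-0.53,0,-0.75],[-0.53,0,-0.75],[-0.53,0,-0.75],[-0.53,0,-0.75],[-0.53,0,-0.75],[-0.53,0,-0.75],[-0.53,0,-0.75]], gripper=[0.4,0.4,0.4,0.4,0.4,0.4,0.4])

```text
clock: 16.23
eef_pos: [479.2, 19.1, 39.8]
ee_rot: [0.87, 2.401, -0.271]
contact_force: [0.5, -1.1, -0.9]
grip_width: 0.4
```

```bash
python3 - <<'E'
from h import *
from plan import plan
s=status.get_state(); print(s['eef_pos'].round(1),s['joint_pos'].round(2),s['contact_force'].round(1))
p,R=plan([488,-55,40],4,35)
d=grab('top'); a=cv2.resize(np.asarray(d['pixels'])[140:300,220:440],(770,560),interpolation=2); cv2.imwrite('pics/c7.png',a)
E
```

```text
[479.2  19.1  39.8] [-0.04  0.7  -0.72  2.47  1.67  1.02 -1.33] [ 0.5 -1.1 -0.9]
9 end [488.  -55.   39.9]
[[-0.25, -0.28, 0.17], [-0.23, -0.31, 0.16], [-0.2, -0.33, 0.14], [-0.18, -0.35, 0.12], [-0.15, -0.37, 0.11], [-0.13, -0.39, 0.09], [-0.1, -0.4, 0.07], [-0.08, -0.4, 0.05], [-0.04, -0.41, 0.03]]
[[-0.56, -0.0, -0.8], [-0.56, 0.0, -0.8], [-0.55, 0.0, -0.8], [-0.56, -0.0, -0.8], [-0.55, 0.0, -0.8], [-0.56, -0.0, -0.8], [-0.55, -0.0, -0.8], [-0.56, -0.0, -0.79], [-0.55, -0.0, -0.8]]
```

View pics/c7.png

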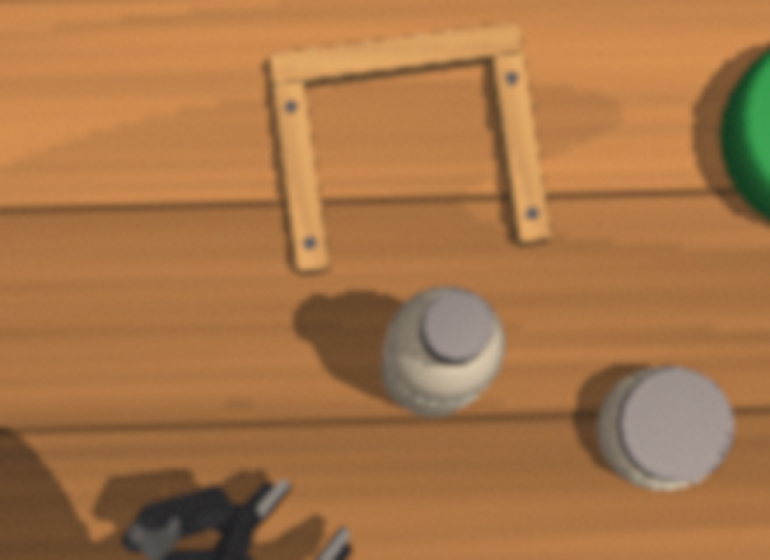

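The bottle stands upright in front of the opening (cap at px 351,233; bay front ends at px 305,217 and 377,208). Joint 4 is near its limit, so I'll go round low and close to the bottle instead.

```bash
python3 - <<'E'
from h import *
from plan import plan
from scipy.spatial.transform import Rotation as Ro
d=grab('top')
f=lambda u,v,z: back(d,220+u/3.5,140+v/3.5,z).round(0)
for n,u,v,z in (('cap',459,326,215),('FLi',328,266,22),('FRi',518,243,22),('BLi',303,84,22),('BRi',492,60,22),('jar',677,425,60)): print(n,f(u,v,z))
p,R=plan([511,-22,11],-30,32)
p,R=plan([520,-50,11],-12,32,19,p,R)
E
```

```text
cap [560. -53. 215.]
FLi [618.   5.  22.]
FRi [ 629. -104.   22.]
BLi [724.  16.  22.]
BRi [736. -93.  22.]
jar [ 521. -181.   60.]
4 end [511.1 -22.1  11. ]
[[-0.31, -0.12, 0.66], [-0.32, -0.14, 0.65], [-0.32, -0.17, 0.64], [-0.32, -0.2, 0.64]]
[[-0.27, 0.15, -0.41], [-0.27, 0.15, -0.41], [-0.28, 0.14, -0.41], [-0.27, 0.15, -0.42]]
4 end [520.  -50.   10.9]
[[-0.23, -0.25, 0.14], [-0.21, -0.26, 0.13], [-0.2, -0.29, 0.12], [-0.17, -0.3, 0.12]]
[[-0.48, -0.0, -0.76], [-0.48, -0.0, -0.76], [-0.48, -0.0, -0.76], [-0.47, -0.0, -0.77]]
```

drive_tool(translation=[[-0.3,-0.1,0.65],[-0.3,-0.15,0.65],[-0.3,-0.15,0.65],[-0.3,-0.2,0.65]], twist=[[-0.27,0.15,-0.41],[-0.27,0.15,-0.41],[-0.27,0.15,-0.41],[-0.27,0.15,-0.41]], gripper=[0.4,0.4,0.4,0.4])

```text
clock: 16.82
eef_pos: [513.1, -20.2, 9.4]
ee_rot: [0.677, 2.506, -0.191]
contact_force: [0.1, 0.3, -0.2]
grip_width: 0.396
```

```bash
python3 - <<'E'
from plan import *
s=status.get_state(); print(s['eef_pos'].round(1),s['joint_pos'].round(2),s['contact_force'].round(1))
p,R=plan([517,-42,11],-12,32)
plan([518,-54,11],2,32,19,p,R)
E
```

```text
[513.1 -20.2   9.4] [ 0.16  0.75 -0.69  2.48  1.96  0.93 -1.19] [ 0.1  0.3 -0.2]
4 end [517.  -42.1  11.1]
[[-0.16, -0.21, 0.08], [-0.15, -0.22, 0.07], [-0.13, -0.24, 0.06], [-0.12, -0.25, 0.04]]
[[-0.48, -0.0, -0.77], [-0.48, -0.0, -0.78], [-0.47, -0.0, -0.77], [-0.48, -0.0, -0.78]]
3 end [517.9 -53.9  11. ]
[[-0.05, -0.19, 0.03], [-0.03, -0.2, 0.03], [-0.02, -0.19, 0.01]]
[[-0.49, -0.0, -0.79], [-0.5, -0.0, -0.79], [-0.49, -0.0, -0.79]]
```

```bash
python3 - <<'E'
from plan import *
p,R=plan([522,-38,10],-22,32)
p,R=plan([530,-41,10],-22,32,4,p,R)
plan([588,-52,10],0,32,5,p,R)
E
```

```text
2 end [521.9 -37.9  10.1]
[[-0.36, -0.27, 0.21], [-0.34, -0.3, 0.19]]
[[-0.42, -0.0, -0.7], [-0.43, -0.0, -0.7]]
3 end [529.9 -40.9  10. ]
[[-0.12, 0.0, 0.08], [-0.12, 0.0, 0.08], [-0.12, 0.01, 0.07]]
[[0.0, -0.0, -0.0], [0.0, -0.0, -0.0], [0.0, -0.0, -0.0]]
12 end [587.9 -52.   10.1]
[[-0.2, 0.05, 0.13], [-0.21, 0.04, 0.13], [-0.21, 0.03, 0.13], [-0.21, 0.02, 0.13], [-0.21, 0.02, 0.13], [-0.21, 0.01, 0.13], [-0.21, 0.0, 0.13], [-0.21, -0.01, 0.13], [-0.21, -0.01, 0.13], [-0.2, -0.02, 0.13], [-0.21, -0.03, 0.13], [-0.2, -0.04, 0.12]]
[[-0.19, -0.0, -0.31], [-0.19, -0.0, -0.31], [-0.2, -0.0, -0.31], [-0.19, -0.0, -0.31], [-0.2, -0.0, -0.31], [-0.19, -0.0, -0.31], [-0.2, -0.0, -0.31], [-0.19, -0.0, -0.31], [-0.2, -0.0, -0.31], [-0.19, -0.0, -0.31], [-0.2, -0.0, -0.32], [-0.19, -0.0, -0.31]]
```

drive_tool(translation=[[-0.25,-0.25,0.15],[-0.25,-0.3,0.15],[0,-0.05,0],[-0.1,0,0.06],[-0.1,0,0.06],[-0.1,0,0.06]], twist=[[-0.4,0,-0.7],[-0.4,0,-0.7],[0,0,0],[0,0,0],[0,0,0],[0,0,0]], gripper=[0.4,0.4,0.4,0.4,0.4,0.4])

```text
clock: 17.58
eef_pos: [526.5, -38.9, 10.8]
ee_rot: [0.496, 2.545, -0.149]
contact_force: [-0.1, 0.2, 0.0]
grip_width: 0.398
```

```bash
python3 - <<'E'
from plan import *
s=status.get_state(); print(s['eef_pos'].round(1),s['joint_pos'].round(2),s['contact_force'].round(1))
plan([588,-52,10],0,32,5)
a=np.asarray(grab('top')['pixels'])[140:300,220:440]; b=np.asarray(grab('scene')['pixels'])[130:310,210:458]
cv2.imwrite('pics/c8.png',np.hstack([cv2.resize(a,(400,290),interpolation=2),cv2.resize(b,(400,290))]))
E
```

```text
[526.5 -38.9  10.8] [ 0.36  0.79 -0.83  2.48  2.04  0.96 -0.99] [-0.1  0.2  0. ]
13 end [587.9 -52.1  10. ]
[[-0.2, 0.04, 0.13], [-0.2, 0.04, 0.13], [-0.2, 0.03, 0.13], [-0.2, 0.02, 0.13], [-0.2, 0.01, 0.13], [-0.21, 0.01, 0.13], [-0.2, -0.0, 0.13], [-0.21, -0.01, 0.13], [-0.2, -0.01, 0.13], [-0.2, -0.02, 0.13], [-0.2, -0.03, 0.13], [-0.21, -0.04, 0.13]]
[[-0.18, -0.0, -0.29], [-0.18, -0.0, -0.29], [-0.19, -0.0, -0.29], [-0.18, -0.0, -0.29], [-0.19, -0.01, -0.29], [-0.18, -0.0, -0.28], [-0.19, -0.01, -0.29], [-0.18, -0.0, -0.28], [-0.19, -0.01, -0.29], [-0.18, -0.0, -0.28], [-0.19, -0.01, -0.29], [-0.18, -0.0, -0.28]]
[[-0.2, -0.05, 0.12]]
[[-0.19, -0.01, -0.29]]
```

View pics/c8.png

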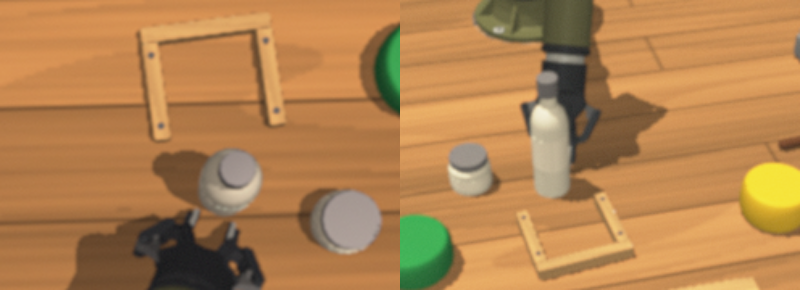

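The fingers sit just behind the bottle with the bay straight ahead. I'll push forward while yawing gradually towards the bay axis.

drive_tool(translation=[[-0.2,0.03,0.13],[-0.2,0.03,0.13],[-0.2,0.03,0.13],[-0.2,0.02,0.13],[-0.2,0.01,0.13],[-0.2,0.01,0.13],[-0.2,0,0.13]], twist=[[-0.18,0,-0.29],[-0.18,0,-0.29],[-0.18,0,-0.29],[-0.18,0,-0.29],[-0.18,0,-0.29],[-0.18,0,-0.29],[-0.18,0,-0.29]], gripper=[0.4,0.4,0.4,0.4,0.4,0.4,0.4])

```text
clock: 18.55
eef_pos: [558.9, -46.8, 9.9]
ee_rot: [0.226, 2.58, -0.072]
contact_force: [-4.4, 0.1, 1.7]
grip_width: 0.4
```

```bash
python3 - <<'E'
from plan import *
s=status.get_state(); print(s['eef_pos'].round(1),s['joint_pos'].round(2),s['contact_force'].round(1))
R=Ro.from_rotvec(s['ee_rot']).as_matrix(); print('heading/tilt',np.degrees(np.arctan2(-R[1,0],-R[0,0])).round(1),np.degrees(np.arccos(-R[2,2])).round(1))
plan([588,-51,10],2,32,5)
E
```

```text
[558.9 -46.8   9.9] [ 0.48  0.79 -0.81  2.43  2.2   0.81 -0.77] [-4.4  0.1  1.7]
heading/tilt -9.9 31.7
6 end [588.1 -51.   10. ]
[[-0.21, 0.01, 0.13], [-0.21, -0.0, 0.13], [-0.21, -0.01, 0.13], [-0.21, -0.02, 0.13], [-0.2, -0.03, 0.13], [-0.21, -0.03, 0.12]]
[[-0.22, -0.01, -0.34], [-0.22, -0.01, -0.34], [-0.22, -0.01, -0.34], [-0.22, -0.01, -0.33], [-0.23, -0.01, -0.34], [-0.22, -0.01, -0.33]]
```

drive_tool(translation=[[-0.2,0.01,0.13],[-0.2,0,0.13],[-0.2,-0.01,0.13],[-0.2,-0.02,0.13],[-0.2,-0.03,0.13],[-0.2,-0.03,0.13]], twist=[[-0.2,0,-0.33],[-0.2,0,-0.33],[-0.2,0,-0.33],[-0.2,0,-0.33],[-0.2,0,-0.33],[-0.2,0,-0.33]], gripper=[0.4,0.4,0.4,0.4,0.4,0.4])

```text
clock: 19.3
eef_pos: [587.2, -51.0, 9.4]
ee_rot: [-0.036, 2.589, -0.0]
contact_force: [-6.1, -0.5, 5.1]
grip_width: 0.396
```

```bash
python3 - <<'E'
from plan import *
s=status.get_state(); print(s['eef_pos'].round(1),s['joint_pos'].round(2),s['contact_force'].round(1))
d=grab('top');a=np.asarray(d['pixels'])[140:300,220:440]; b=np.asarray(grab('scene')['pixels'])[130:310,210:458]
cv2.imwrite('pics/c9.png',np.hstack([cv2.resize(a,(400,290),interpolation=2),cv2.resize(b,(400,290))]))
plan([645,-46,10],5,32,5)
E
```

```text
[587.2 -51.    9.4] [ 0.57  0.79 -0.77  2.35  2.32  0.63 -0.56] [-6.1 -0.5  5.1]
12 end [645.  -45.9  10.1]
[[-0.2, 0.02, 0.12], [-0.2, 0.02, 0.12], [-0.2, 0.01, 0.12], [-0.21, 0.01, 0.13], [-0.2, 0.01, 0.12], [-0.21, 0.01, 0.13], [-0.2, 0.01, 0.13], [-0.21, 0.01, 0.12], [-0.2, 0.01, 0.13], [-0.21, 0.0, 0.12], [-0.2, 0.0, 0.13], [-0.21, 0.01, 0.12]]
[[-0.04, -0.0, -0.05], [-0.04, -0.01, -0.05], [-0.04, -0.0, -0.05], [-0.04, -0.01, -0.05], [-0.04, -0.0, -0.05], [-0.04, -0.01, -0.05], [-0.04, -0.0, -0.04], [-0.03, -0.01, -0.05], [-0.04, -0.0, -0.04], [-0.03, -0.01, -0.05], [-0.04, -0.0, -0.04], [-0.03, -0.01, -0.05]]
```

View pics/c9.png

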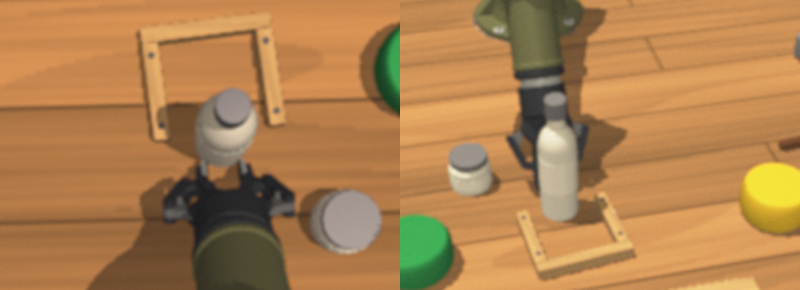

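The bottle is entering the opening, centred and upright. Vertical force is a little high (5 N), so I'll raise the tip about 3 mm while continuing.

drive_tool(translation=[[-0.15,0.01,0.06],[-0.2,0.01,0.1],[-0.2,0.01,0.1],[-0.2,0.01,0.11],[-0.2,0.01,0.125],[-0.2,0.01,0.125]], twist=[[-0.04,0,-0.05],[-0.04,0,-0.05],[-0.04,0,-0.05],[-0.04,0,-0.05],[-0.04,0,-0.05],[-0.04,0,-0.05]], gripper=[0.4,0.4,0.4,0.4,0.4,0.4])

```text
clock: 20.15
eef_pos: [613.4, -48.7, 10.8]
ee_rot: [-0.075, 2.588, 0.017]
contact_force: [-1.6, -0.4, -1.1]
grip_width: 0.398
```

```bash
python3 plan.py 645 -46 12 5 32 5
```

```text
20.15 [613.4 -48.7  10.8] [-1.6 -0.4 -1.1] [ 0.56  0.78 -0.74  2.28  2.3   0.55 -0.49]
7 end [645.  -45.9  12.1]
[[-0.2, 0.01, 0.11], [-0.2, 0.01, 0.11], [-0.2, 0.0, 0.11], [-0.2, 0.0, 0.11], [-0.19, 0.0, 0.11], [-0.2, 0.0, 0.12], [-0.19, 0.01, 0.11]]
[[-0.03, -0.01, -0.04], [-0.03, -0.01, -0.04], [-0.03, -0.01, -0.04], [-0.03, -0.01, -0.04], [-0.03, -0.01, -0.04], [-0.03, -0.01, -0.04], [-0.03, -0.01, -0.03]]
```

drive_tool(translation=[[-0.2,0.01,0.12],[-0.2,0.01,0.12],[-0.2,0,0.12],[-0.2,0,0.12],[-0.2,0,0.12],[-0.15,0,0.09],[-0.1,0,0.06],[0,0,0]], twist=[[-0.03,0,-0.04],[-0.03,0,-0.04],[-0.03,0,-0.04],[-0.03,0,-0.04],[-0.03,0,-0.04],[0,0,0],[0,0,0],[0,0,0]], gripper=[0.4,0.4,0.4,0.4,0.4,0.4,0.4,0.4])

```text
clock: 21.15
eef_pos: [642.4, -46.3, 11.3]
ee_rot: [-0.102, 2.587, 0.027]
contact_force: [-1.9, -0.3, -1.0]
grip_width: 0.403
```

```bash
python3 - <<'E'
from plan import *
s=status.get_state(); print(s['eef_pos'].round(1),s['joint_pos'].round(2),s['contact_force'].round(1))
d=grab('top');a=np.asarray(d['pixels'])[130:260,260:440]; b=np.asarray(grab('scene')['pixels'])[160:310,250:458]
cv2.imwrite('pics/c10.png',np.hstack([cv2.resize(a,(400,290),interpolation=2),cv2.resize(b,(400,290),interpolation=2)]))
E
```

```text
[642.4 -46.3  11.3] [ 0.53  0.78 -0.69  2.21  2.26  0.47 -0.43] [-1.9 -0.3 -1. ]
```

View pics/c10.png

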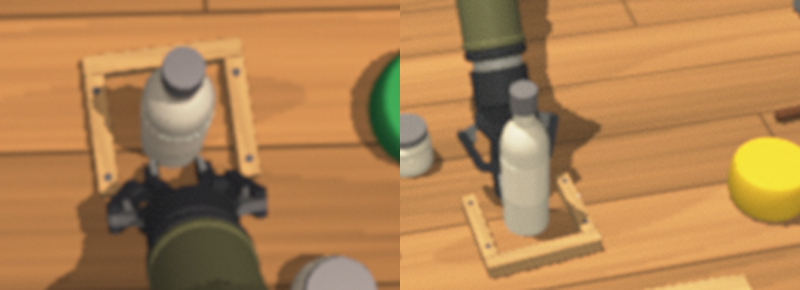

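The bottle is inside the bay, upright and about central. I'll back straight off and lift clear.

drive_tool(translation=[[0.15,0,-0.1],[0.3,0,-0.19],[0.5,0,-0.32],[0.5,0,-0.33],[0.5,0,-0.35],[0.4,0,-0.35],[0.1,0,-0.6],[-0.1,0,-0.8],[-0.1,0,-0.8],[-0.1,0,-0.8],[0,0,0]], twist=[[0,0,0],[0,0,0],[0,0,0],[0,0,0],[0,0,0],[0,0,0],[0,0,0],[0,0,0],[0,0,0],[0,0,0],[0,0,0]], gripper=[0.4,0.4,0.4,0.4,0.4,0.4,0.4,0.4,0.4,0.4,0.4])

```text
clock: 22.62
eef_pos: [557.3, -53.2, 69.1]
ee_rot: [-0.103, 2.585, 0.025]
contact_force: [0.6, -0.8, -0.6]
grip_width: 0.402
```

```bash
python3 - <<'E'
from plan import *
s=status.get_state(); print(s['clock'],s['eef_pos'].round(1),s['joint_pos'].round(2),s['contact_force'].round(1))
d=grab('top')
print('cap before',back(d,342.8,162.3,215).round(0))
im=np.asarray(d['pixels']).copy()
for x,y in ((674,-44),):
    pts=np.array([proj(d,(x+29*np.cos(t),y+29*np.sin(t),0)) for t in np.linspace(0,6.28,40)]);cv2.polylines(im,[pts.round().astype(int)],True,(0,0,255))
a=cv2.resize(im[120:290,130:480],(800,389),interpolation=2); cv2.imwrite('pics/c11.png',a)
E
```

```text
22.625 [557.3 -53.2  69.1] [ 0.64  0.61 -0.78  2.39  2.27  0.45 -0.49] [ 0.6 -0.8 -0.6]
cap before [673. -44. 215.]
```

View pics/c11.png

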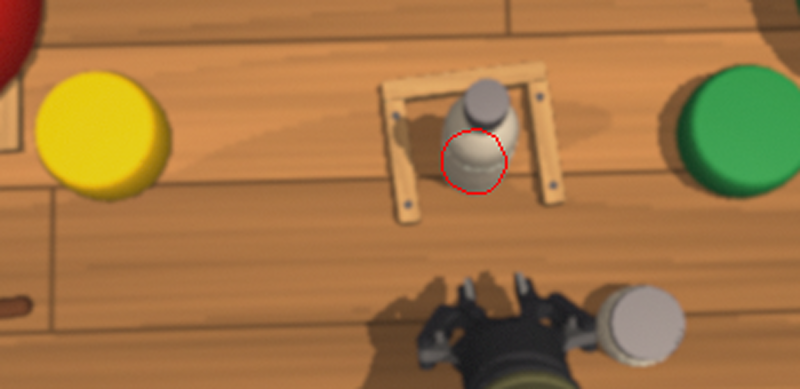

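The bottle stands inside the bay: its base outline at (674,-44) clears all the battens. The jar's lid is at the same pixel as before. The gripper is near the jar in this view, so I'll lift up and to the left away from it, then check numerically that the loose things haven't moved.

drive_tool(translation=[[-0.3,0.4,-0.6],[-0.3,0.4,-0.6],[-0.3,0.4,-0.6],[-0.3,0.4,-0.6],[0,0,0],[0,0,0]], twist=[[0,0,0],[0,0,0],[0,0,0],[0,0,0],[0,0,0],[0,0,0]], gripper=[0.4,0.4,0.4,0.4,0.4,0.4])

```text
clock: 23.42
eef_pos: [549.8, -21.8, 120.3]
ee_rot: [-0.102, 2.588, 0.027]
contact_force: [0.4, -0.2, -0.5]
grip_width: 0.4
```

```bash
python3 - <<'E'
from plan import *
s=status.get_state(); print(s['clock'],s['eef_pos'].round(1),s['contact_force'].round(1))
im=np.asarray(grab('top','top2.png')['pixels']); o=cv2.imread('pics/top1.png')
for n,(x0,y0,x1,y1) in dict(jar=(390,243,432,283),wl=(140,145,212,212),wr=(422,143,492,210),trier=(85,188,150,268),bowl=(495,198,566,268)).items():
    t=o[y0:y1,x0:x1]; m=cv2.matchTemplate(im[y0-6:y1+6,x0-6:x1+6],t,cv2.TM_CCOEFF_NORMED); _,v,_,l=cv2.minMaxLoc(m); print(n,round(v,3),l[0]-6,l[1]-6)
cv2.imwrite('pics/c12.png',np.hstack([cv2.resize(im[120:300,220:470],(400,290)),cv2.resize(np.asarray(grab('scene')['pixels'])[160:320,230:460],(400,290))]))
E
```

```text
23.425 [549.8 -21.8 120.3] [ 0.4 -0.2 -0.5]
jar 0.999 0 0
wl 0.997 0 0
wr 1.0 0 0
trier 0.999 0 0
bowl 1.0 0 0
```

The last check shows every other loose object at zero pixel shift and the robot in free space. Handing in.

```bash
python3 -c "
from plant import ticket; print(ticket.close_job())"
```

```text
the job is handed in; nothing more can be done
None
```

The bottle is standing upright inside the bay, and I handed the job in at about 23.5 s. I pushed it with part-open fingertips, low on its body: first across to the bay's opening, then in along the bay's axis. It was never lifted, squeezed or brought against a batten.

**Last checks**
- **Position:** the bottle is at about (673, -44) mm, against a bay centre of about (677, -44). A rougher reading after I backed off put it nearer x = 668. Either is well inside, as it has about 26 mm of room each way.
- **Forces:** pushing readings were mostly 2 to 5 N. One reached about 8 N in total at the bay mouth, with 5 N of it vertical, perhaps a fingertip brushing the bench. I raised the tip slightly and it went away.
- **Other objects:** the jar, both wheels, the trier and the bowl show zero pixel shift from the first picture. The arm ended clear, with no contact force.
- **Not done:** the final picture, taken after the last lift, could not be viewed because the 12-picture limit was reached. The last view of the bottle is from just before that lift, with the tool already well clear of it.

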